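# Start the pouch laminator

## Task

Start the laminator on the studio table by pressing with the closed fingertips only: first press the far half of its red power rocker (the end away from the feed table, marked with a single line) so that it tips over to on, and next press the near half of the white film rocker (the end towards the feed table, marked with two bars for thick pouches) so that it tips over. Then press the round green run key fully down for a moment and let it spring back up. Do not press the yellow reverse key, and leave everything standing on and around the machine where it is.

Things in the scene. Friction and masses are not known exactly. Their poses are not given: they have to be found in the camera images.
- laminator: Fixed A3 laminator, light grey, dark end cheeks, 200 mm deep (x), 520 wide (y); shell top 104 mm above the table. Origin: centre of underside; +x to its back (far), -x to its front (near; feed table reaches 198 mm), +y to its left, z up. Dark control panel, 106 mm above the table, on the right of its top; a row at x = -35 mm: power rocker y = -205, film rocker -145, run key -85, reverse key -30.
- power (a joint): Red power rocker, rad: 0 off (as found), 0.32 on. A shallow vee, 36 mm long (machine's x), 24 wide, its valley on the hinge (along machine's y) 111 mm above the table. At 0 the far half stands up, outer end 6 mm above the valley, near half level. Pressing the far half down till level (111 mm) tips it on. Spring snaps it past the middle and holds it; about 4 N near the end starts it.
- power_half (a point): Point on the top face of the far half of the red power rocker, 12 mm out from the rocker's axis; it moves with the rocker. As found it is 115 mm above the table, when on 111 mm.
- film (a joint): White film-thickness rocker, rad: 0 thin (as found), 0.32 thick. The same rocker as the power one, the other way round: at 0 its near half (towards the feed table) stands up and its far half is level; pressing the near half down until level tips it to 0.32. Same sizes, force and snap.
- film_half (a point): Point on the top face of the near half of the white film rocker, 12 mm out from the rocker's axis; it moves with the rocker. As found it is 115 mm above the table, when on thick 111 mm.
- run (a joint): Round green run key with a white triangle, 30 mm across; m pressed down: 0 up, 0.005 fully down. Sprung: about 1.2 N starts it and about 5.2 N holds it fully down; it springs back up when let go.
- run_top (a point): Centre of the top of the green run key; 116 mm above the table when up, 111 mm when fully down. Moves with the key.
- reverse (a joint): Square yellow reverse key with two black triangles, 26 mm wide, left of the run key; m pressed down, 0 up, 0.005 down. Sprung like the run key. Not to be pressed.
- reverse_top (a point): Centre of the top of the yellow reverse key, 116 mm above the table.
- spool_red: Loose spool of red thread, 34 mm across and 42 mm tall, standing on the laminator's top behind the control panel. Origin: centre of its underside.
- spool_dark: Loose dark spool of thread, 30 mm across and 58 mm tall, standing on the table to the right of the machine. Origin: centre of its underside.
- tub: Loose white plastic tub with an orange and blue band, 114 mm across the rim and 112 mm tall, right of the machine. Origin: centre of its underside.
- phone: Loose black phone lying flat, 74 by 150 by 8 mm (long along its y), in front of the machine's right end. Origin: centre of its underside.
- awl: Loose awl lying on the table, 145 mm long along its x, red handle 19 mm thick, by the machine's left front. Origin: on the table below the shaft.
- glue_jar: Loose amber jar with a white cap, 64 mm across and 85 mm tall, left of the machine. Origin: centre of its underside.
- pin_tin: Loose round metal tin, 75 mm across and 26 mm tall, left of the machine. Origin: centre of its underside.

How it is judged:
By the outcome, as a careful person would: the job done as asked, in the order asked, and still so for the second after the job is handed in, with the robot touching nothing.
It also fails if it takes over 40 s, if anything falls off the work surface, if the arm or the gripper's body presses on something with over 40 N, if the wrist force passes 120 N, or if a joint passes its speed limit or range.

## Robot

A 7-joint arm with a two-finger parallel gripper is mounted at the origin on the work surface. World frame = base frame: x ahead of the robot, y to its left, z up, the work surface at z = 0. Lengths are in mm, angles in rad, forces in N, time in s.
With the tool pointing down it reaches from about 425 to 875 mm from the base axis. Payload 8.4 kg.
Tool frame: the origin (TCP) lies midway between the tips of the shut fingers; the grasp point (between the pads) lies 19 mm behind it (env.grasp_offset is the distance from the TCP to the grasp point, in mm); z points along the fingers, x is the direction in which the jaws open and shut, and the axes are right-handed (so a half turn about z gives the same grasp; the last joint's range is limited). The gripper opens to 87 mm and grips with 3 to 60 N. Pads are 19 mm wide; open, the fingers measure 117 mm over their backs; the gripper's body (75 mm by 190 mm) begins 51 mm behind the grasp point.
Start: joints at [1.02, 0.333, 0.04, 1.465, -0.013, 1.343, -0.059], TCP at [283.755, -584.762, 222.546] pointing down, gripper open.
Joint ranges: [-2.58, 2.58], [-0.38, 2.09], [-1.3, 1.39], [0.25, 2.4], [-1.5, 4.64], [0.08, 2.09], [-2.65, 2.65]. Speed limits (rad/s): [2.22, 2.22, 2.79, 2.79, 3.14, 3.14, 3.14].

## Interface

Orientations are given as a rotation vector (axis times angle).
In Python, from rig import env gives the robot as it stands.
- The arm moves only by the shell command python3 -m crank 'ROWS' [FORCE]. ROWS is text: rows parted by semicolons, each of 5 numbers parted by spaces: the gripper command: -1 is shut, 1 is fully open, values between are in proportion, then the shift along the tool's x, y, z in mm, then the turn about the tool's z in degrees. In form: fingers tx ty tz spin; .... A call has 1 to 12 rows; each row is the pose to reach, as a shift and turn from the pose measured when the call began, along the tool's axes at that moment; what a row does not reach only later rows make up. A row lasts 1/12 s, in which the tool goes at most 41.7 mm and 7.16 degrees, less where a joint would pass 70% of its speed; a pose out of reach is approached as far as the arm can. A call with a gripper value outside its range is refused whole. The fingers move at their own pace and stop on an object; FORCE is the grip in N (left out, the last holds). Time passes only in rows, so rows that repeat a pose let the fingers close. It gives the time, the measured TCP pose, the force and the opening at its end, in the units of the state.
- env.get_obs(): the state, without advancing time (a new reading comes with each control period).
- env.read_camera(name): name is "scene" or "top" or "wrist"; returns a dict with "img" (384x512x3 uint8, red, green, blue), "mtx" (3x3 intrinsics, pixels), "k1" (the pictures are not rectified: a ray, as slopes to the right and down, at radius r is drawn at 1 + k1 r^2 times it, then the intrinsics apply), "cam_to_world" (4x4, takes a point from camera to world coordinates). Camera axes: x right, y down, z forward; pixel columns grow to the right and rows downward; lengths in mm; the calibration is good to about 2 mm. A picture is of the moment at which its call begins. There is no depth.
- env.sign_off(): hands the job in, once; it reports no verdict.
The state is a dict: "time_s": time; "joint_positions": joint angles; "qd": joint speeds; "tau": joint torques, N m; "position": TCP position; "tool_rot": TCP orientation; "ft_force": force on the tool from outside, world axes, zero at the start; "ft_torque": the same for the moment, N m; "width": opening from 0.0 (shut) to 1.0 (fully open).
Only numpy, scipy, OpenCV 4.12 (cv2) and the standard library are available. Lean on these libraries where they do the work, as an engineer would, in place of code of your own. Each camera call takes 0.05 s, during which the arm holds its last target.

## Working session

There is one attempt and no reset: what is moved stays moved. The work goes in short steps, Python scripts to look and compute and a shell command to move; the robot and the scene stay as the last step left them, time stands still between calls to the robot, and variables do not carry over. Pictures are saved under pics/ and viewed, and the job is handed in when it is done.

```bash
ls; mkdir -p pics; python3 - <<'E'
from rig import env
import cv2
o=env.get_obs(); print(o)
for n in("scene","top","wrist"):
    c=env.read_camera(n); cv2.imwrite(f"pics/{n}0.png",c["img"][:,:,::-1]); print(n,c["mtx"].tolist(),c["k1"],c["cam_to_world"].round(3).tolist())
E
```

```text
pics
{'time_s': 0.0, 'joint_positions': array([ 1.01981372,  0.33390687,  0.03990386,  1.46624465, -0.01334849,
        1.34327219, -0.05850464]), 'qd': array([-8.55525343e-04, -1.48266749e-03,  6.77542549e-05,  2.03313176e-03,
        9.16218427e-04,  7.15868572e-04, -1.15208434e-03]), 'tau': array([-1.78760773e-03, -6.56356573e+01,  1.33381248e+00, -4.03801310e+01,
       -5.98977366e-02,  4.47678182e-02,  1.45843342e-04]), 'position': array([ 283.51710338, -584.41337409,  221.67532617]), 'tool_rot': array([-2.66193942e+00,  1.66714445e+00,  2.21184168e-03]), 'ft_force': array([-0.12843281, -0.43414754, -0.04287513]), 'ft_torque': array([-0.00910649, -0.01295928, -0.00980034]), 'width': 1.0017404597313444}
scene [[444.8418186154837, 0.0, 250.92102468251636], [0.0, 444.8418186154837, 199.20119456231797], [0.0, 0.0, 1.0]] -0.15339403781982675 [[0.286, 0.632, -0.72, 1514.004], [0.958, -0.189, 0.215, -205.874], [-0.0, -0.752, -0.66, 1014.616], [0.0, 0.0, 0.0, 1.0]]
top [[408.97403746462874, 0.0, 266.5685142497749], [0.0, 408.97403746462874, 190.18499184104095], [0.0, 0.0, 1.0]] 0.026164538714767375 [[-0.01, -0.997, 0.079, 431.207], [-1.0, 0.011, 0.01, 61.402], [-0.01, -0.079, -0.997, 1148.655], [0.0, 0.0, 0.0, 1.0]]
wrist [[279.81647342652747, 0.0, 254.50096580955724], [0.0, 279.81647342652747, 192.7979428707795], [0.0, 0.0, 1.0]] 0.005078717529285398 [[0.438, -0.864, -0.248, 350.744], [-0.899, -0.421, -0.118, -551.007], [-0.003, 0.275, -0.962, 383.876], [0.0, 0.0, 0.0, 1.0]]
```

View pics/top0.png

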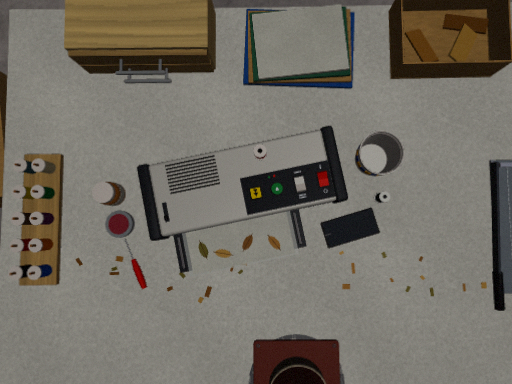

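View pics/scene0.png

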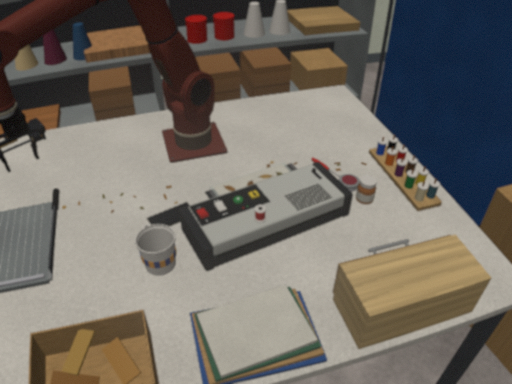

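View pics/wrist0.png

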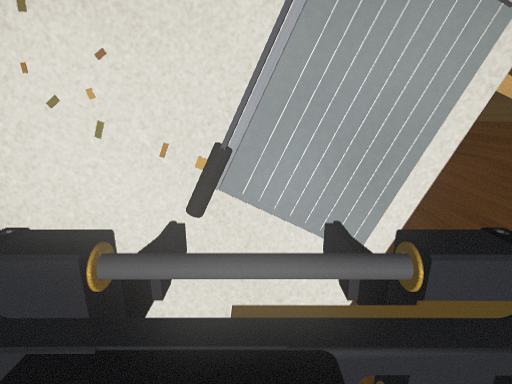

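The top view shows the red rocker at about (323,180), the white one at (300,184), green key at (277,188) and yellow key at (256,193). The red-topped spool is behind the panel at (260,151), and the tub and dark spool are to the right of the machine.

```bash
cat > h.py <<'E'
import numpy as np, cv2
def ray(c,px):
    m=c["mtx"]; d=np.array([(px[0]-m[0,2])/m[0,0],(px[1]-m[1,2])/m[1,1]]); s=d.copy()
    for _ in range(20): s=d/(1+c["k1"]*(s@s))
    T=np.array(c["cam_to_world"]); v=T[:3,:3]@np.array([s[0],s[1],1]); return T[:3,3],v
def plane(c,px,z):
    p,v=ray(c,px); return p+v*(z-p[2])/v[2]
def tri(c1,p1,c2,p2):
    a,u=ray(c1,p1);b,w=ray(c2,p2);u=u/np.linalg.norm(u);w=w/np.linalg.norm(w)
    t=np.linalg.lstsq(np.stack([u,-w],1),b-a,rcond=None)[0]
    A=a+u*t[0];B=b+w*t[1];return (A+B)/2,np.linalg.norm(A-B)
def proj(c,P):
    T=np.linalg.inv(np.array(c["cam_to_world"])); q=T[:3,:3]@np.array(P)+T[:3,3]; s=q[:2]/q[2]; s=s*(1+c["k1"]*(s@s)); m=c["mtx"]
    return np.array([m[0,0]*s[0]+m[0,2],m[1,1]*s[1]+m[1,2]])
R={"red":((0,170,90),(6,255,255)),"red2":((174,170,90),(180,255,255)),"green":((55,150,60),(80,255,255)),"yellow":((22,150,120),(32,255,255)),"white":((0,0,190),(180,40,255))}
def blobs(img,name,roi,mina=8):
    x0,y0,x1,y1=roi; hsv=cv2.cvtColor(img[y0:y1,x0:x1],cv2.COLOR_RGB2HSV); m=cv2.inRange(hsv,*R[name])
    if name=="red": m|=cv2.inRange(hsv,*R["red2"])
    n,l,s,cc=cv2.connectedComponentsWithStats(m)
    return [(np.round(cc[i]+[x0,y0],2).tolist(),s[i].tolist()[2:]) for i in range(1,n) if s[i][4]>=mina]
E
python3 - <<'E'
from rig import env
from h import *
ct=env.read_camera("top");cs=env.read_camera("scene")
for c,roi,n in((ct,(235,155,340,220),"top"),(cs,(180,170,275,235),"scene")):
    for k in("red","green","yellow","white"):
        for b in blobs(c["img"],k,roi): print(n,k,b,plane(c,b[0],114).round(1))
a=ct["img"][140:220,230:350];b=cs["img"][170:240,180:280]
cv2.imwrite("pics/a.png",cv2.resize(a,None,fx=6,fy=6,interpolation=2)[:,:,::-1]);cv2.imwrite("pics/b.png",cv2.resize(b,None,fx=6,fy=6,interpolation=2)[:,:,::-1])
E
```

```text
top red ([322.76, 178.67], [11, 16, 127]) [540.7 -71.6 114. ]
top green ([276.61, 188.01], [12, 11, 85]) [518.2  45.8 114. ]
top yellow ([255.31, 193.06], [11, 11, 67]) [505.9 100.  114. ]
scene red ([201.79, 211.92], [9, 7, 38]) [543.9 -68.9 114. ]
scene yellow ([253.44, 193.77], [10, 7, 43]) [508.5 102.6 114. ]
```

View pics/a.png

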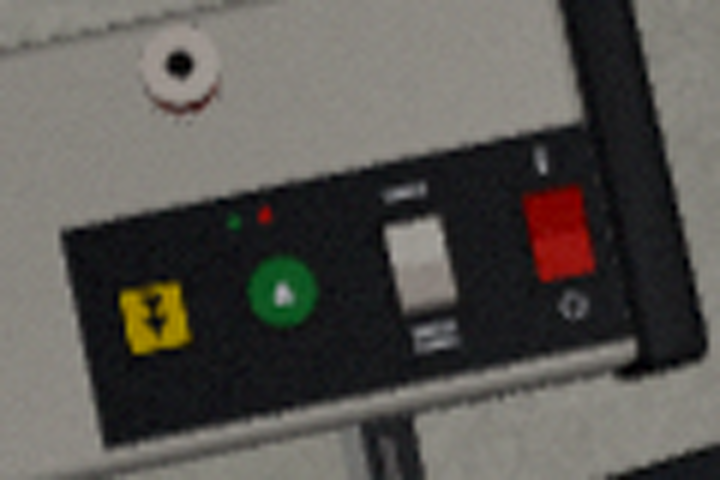

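View pics/b.png

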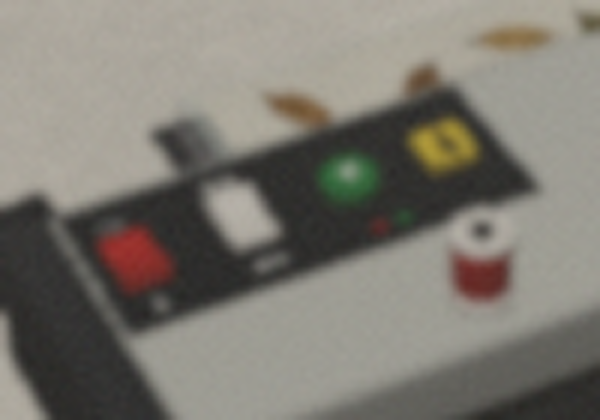

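The crops show the rockers, keys and markings clearly. The far mark "I" is beyond the red rocker, and the double bar is on the near side of the white one. Next I fit the machine pose from both views.

```bash
cat > fit.py <<'E'
from h import *
R["white"]=((0,0,115),(180,60,255));R["green"]=((50,90,40),(85,255,255));R["red"]=((0,140,70),(8,255,255));R["red2"]=((172,140,70),(180,255,255))
L={"red":(-35,-205,113.),"white":(-35,-145,113.),"green":(-35,-85,116),"yellow":(-35,-30,116)}
def fit(P,names):
    A=np.array([L[n][:2] for n in names]);B=np.array([P[n][:2] for n in names]);a=A.mean(0);b=B.mean(0)
    S=(A-a);Q=(B-b);th=np.arctan2((S[:,0]*Q[:,1]-S[:,1]*Q[:,0]).sum(),(S*Q).sum());Rm=np.array([[np.cos(th),-np.sin(th)],[np.sin(th),np.cos(th)]])
    t=b-Rm@a;return th,t,(B-(A@Rm.T+t)).round(1)
E
python3 - <<'E'
from rig import env
from fit import *
ct=env.read_camera("top");cs=env.read_camera("scene")
rois={"top":{"red":(312,168,335,192),"white":(290,172,308,195),"green":(268,180,286,198),"yellow":(246,183,266,202)},"scene":{"red":(192,203,212,222),"white":(211,196,229,214),"green":(228,190,247,206),"yellow":(245,186,263,202)}}
pix={}
for c,n in((ct,"top"),(cs,"scene")):
    P={}
    for k in L:
        bs=blobs(c["img"],k,rois[n][k]); b=max(bs,key=lambda b:b[1][2]); pix[n,k]=b[0]; P[k]=plane(c,b[0],L[k][2]); print(n,k,b,P[k].round(1))
    th,t,r=fit(P,list(L)); print(n,th,t,r.tolist())
P={}
for k in L:
    p,e=tri(ct,pix["top",k],cs,pix["scene",k]);P[k]=p;print(k,p.round(1),round(e,1))
print(fit(P,list(L)))
E
```

```text
top red ([322.76, 178.52], [12, 16, 141]) [541.2 -71.7 113. ]
top white ([299.57, 183.39], [12, 14, 115]) [529.4 -12.7 113. ]
top green ([276.66, 188.16], [12, 12, 100]) [517.7  45.7 116. ]
top yellow ([255.31, 193.06], [11, 11, 67]) [505.8  99.9 116. ]
top 0.20307511547202228 [534.36806828 136.20948083] [[-0.2, -0.1], [0.1, 0.2], [0.4, -0.2], [-0.3, 0.1]]
scene red ([202.05, 212.65], [11, 10, 78]) [546.2 -68.7 113. ]
scene white ([219.7, 205.26], [12, 11, 90]) [529.3 -10.5 113. ]
scene green ([237.83, 199.86], [10, 6, 36]) [524.5  47.9 116. ]
scene yellow ([253.4, 193.78], [10, 7, 45]) [510.8 101.8 116. ]
scene 0.192253990223465 [539.80477222 138.42268806] [[1.5, 0.8], [-3.9, 0.1], [2.8, -0.4], [-0.4, -0.5]]
red [542.  -70.1 109.8] 4.1
white [529.6 -11.6 113.6] 2.1
green [518.5  47.4 111. ] 3.8
yellow [506.4 101.5 112.4] 3.0
(np.float64(0.2024214355408091), array([535.07203188, 137.71289909]), array([[ 0. ,  0. ],
       [-0.3, -0.3],
       [ 0.7,  0. ],
       [-0.4,  0.2]]))
```

```bash
cat >> fit.py <<'E'
from scipy.spatial.transform import Rotation as Ro
TH=0.203;T0=np.array([535.,137.])
def m2w(x,y,z): return np.array([T0[0]+np.cos(TH)*x-np.sin(TH)*y,T0[1]+np.sin(TH)*x+np.cos(TH)*y,z])
def w2m(p):
    d=np.array(p[:2])-T0; return np.array([np.cos(TH)*d[0]+np.sin(TH)*d[1],-np.sin(TH)*d[0]+np.cos(TH)*d[1]])
def go(o,W):
    Rm=Ro.from_rotvec(o["tool_rot"]).as_matrix(); tx=Rm[:,0]
    spin=-np.degrees(np.arctan2(-np.cos(TH),np.sin(TH))-np.arctan2(tx[1],tx[0]))
    return (Rm.T@(np.array(W)-o["position"])).round(1),round(spin,2)
E
python3 - <<'E'
from rig import env
from fit import *
ct=env.read_camera("top")
o=env.get_obs(); W=m2w(-22,-205,200); print(W,go(o,W))
print("spool m",w2m(plane(ct,(260,151),146)),"tub",plane(ct,(380,153),112))
E
```

```text
[554.78151405 -68.2259528  200.        ] (array([-346.3, -469.4,   22.5]), np.float64(14.25))
spool m [ 61.27494085 -64.33770604] tub [ 605.05006994 -218.61805753  112.        ]
```

```bash
python3 -m crank '-1 -30 -40 0 3; -1 -60 -80 0 6; -1 -90 -120 0 9; -1 -120 -160 0 12; -1 -150 -200 0 14.2; -1 -180 -240 0 14.2; -1 -210 -280 0 14.2; -1 -235 -315 0 14.2; -1 -260 -350 0 14.2; -1 -285 -385 0 14.2; -1 -305 -415 0 14.2; -1 -320 -435 0 14.2' 10
```

```text
time_s: 1.4
position: [516.9, -140.3, 222.9]
tool_rot: [-2.436, 1.984, -0.001]
ft_force: [1.5, 0.0, -0.8]
width: 0.169
```

```bash
python3 - <<'E'
from rig import env
from fit import *
o=env.get_obs(); print(o["position"],go(o,m2w(-22,-205,190)),o["joint_positions"].round(2))
E
```

```text
[ 516.88015725 -140.2706972   222.88291004] (array([-62.9, -51.7,  32.9]), np.float64(0.04)) [ 0.46  0.12 -0.3   1.73  0.04  1.3  -1.22]
```

```bash
python3 -m crank '-1 -25 -20 10 0; -1 -45 -38 20 0; -1 -58 -48 30 0; -1 -62.9 -51.7 32.9 0; -1 -62.9 -51.7 32.9 0; -1 -62.9 -51.7 32.9 0'
python3 - <<'E'
from rig import env
from fit import *
o=env.get_obs(); print(o["position"],w2m(o["position"]),o["width"],go(o,m2w(-22,-205,190)))
c=env.read_camera("wrist");print(c["cam_to_world"].round(3).tolist());cv2.imwrite("pics/w1.png",c["img"][:,:,::-1])
for k in L:
    for b in blobs(c["img"],k,(0,0,512,384),60): 
        p=plane(c,b[0],L[k][2]);print(k,b,p.round(1),w2m(p).round(1))
print("tcp px",proj(c,o["position"]))
c=env.read_camera("top");cv2.imwrite("pics/t1.png",c["img"][:,:,::-1])
E
```

```text
time_s: 1.9
position: [554.5, -69.4, 190.2]
tool_rot: [2.435, -1.985, 0.001]
ft_force: [0.0, -0.4, -0.6]
width: 0.006
[554.51819044 -69.36596831 190.22937097] [ -22.48775354 -206.0635183 ] 0.005878277813611364 (array([-1.1, -0.5,  0.2]), np.float64(0.0))
[[0.203, -0.942, -0.269, 627.538], [-0.979, -0.195, -0.055, -53.284], [-0.0, 0.275, -0.962, 352.377], [0.0, 0.0, 0.0, 1.0]]
red ([251.93, 206.42], [27, 41, 907]) [547.6 -67.4 113. ] [ -28.9 -202.7]
white ([267.51, 98.19], [512, 254, 89689]) [640.8 -61.2 113. ] [  63.7 -215.5]
white ([185.24, 176.48], [21, 4, 82]) [562.8  -4.7 113. ] [  -1.3 -144.4]
white ([186.12, 210.55], [30, 38, 1053]) [531.6  -9.8 113. ] [ -32.9 -143.1]
white ([117.79, 214.68], [11, 10, 73]) [515.1  50.5 113. ] [-37.  -80.7]
white ([82.43, 295.37], [86, 39, 1974]) [422.4  78.6 113. ] [-122.1  -34.5]
white ([131.89, 282.66], [19, 14, 99]) [446.7  31.9 113. ] [-107.7  -85.2]
white ([417.38, 297.41], [97, 39, 3497]) [ 487.6 -247.3  113. ] [-124.  -366.9]
white ([403.54, 379.06], [86, 9, 704]) [ 386.2 -269.5  113. ] [-227.7 -368.2]
green ([119.66, 211.09], [38, 34, 890]) [520.3  47.8 116. ] [-32.4 -84.4]
yellow ([59.44, 212.12], [40, 30, 872]) [508.4 100.3 116. ] [-33.4 -30.6]
tcp px [256.12882627 236.16935717]
```

View pics/w1.png

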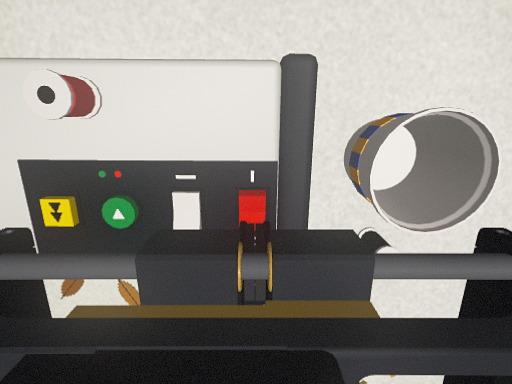

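The wrist view shows the red rocker under the closed fingers, with its far edge at about row 188, the green key at (119,212) and the film rocker at (186,210). It puts the machine about 2 mm farther in x than the top view did, so I average the views to T0 ≈ (536.8, 137.4).

```bash
sed -i 's/T0=np.array.*/T0=np.array([536.8,137.4])/' fit.py; python3 - <<'E'
from rig import env
from fit import *
o=env.get_obs(); print(go(o,m2w(-22,-205,122)))
E
```

```text
(array([-2. , -2.3, 68.7]), np.float64(-0.1))
```

```bash
python3 -m crank '-1 -2 -2.3 20 0; -1 -2 -2.3 40 0; -1 -2 -2.3 55 0; -1 -2 -2.3 63 0; -1 -2 -2.3 68 0; -1 -2 -2.3 68 0; -1 -2 -2.3 68 0'
python3 - <<'E'
from rig import env
from fit import *
o=env.get_obs(); print(o["position"],w2m(o["position"]),o["ft_force"],go(o,m2w(-22,-205,112)))
c=env.read_camera("wrist");cv2.imwrite("pics/w2.png",c["img"][:,:,::-1])
c=env.read_camera("scene");cv2.imwrite("pics/s2.png",cv2.resize(c["img"][150:250,150:290],None,fx=5,fy=5,interpolation=2)[:,:,::-1])
E
```

```text
time_s: 2.58
position: [556.9, -68.3, 123.5]
tool_rot: [-2.432, 1.988, -0.004]
ft_force: [0.6, -0.7, 0.1]
width: 0.006
[556.92876983 -68.30879857 123.53305303] [ -21.7572206  -205.54294086] [ 0.59554341 -0.66112872  0.08337419] (array([-0.6,  0.3, 11.5]), np.float64(-0.14))
```

View pics/w2.png

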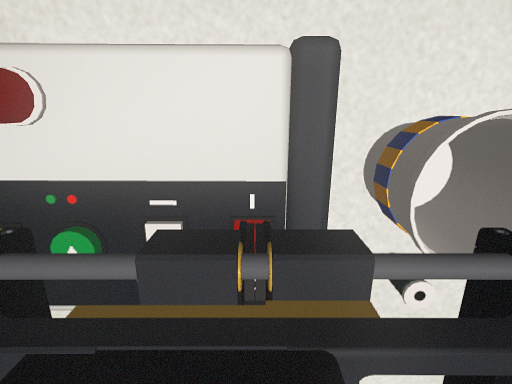

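View pics/s2.png

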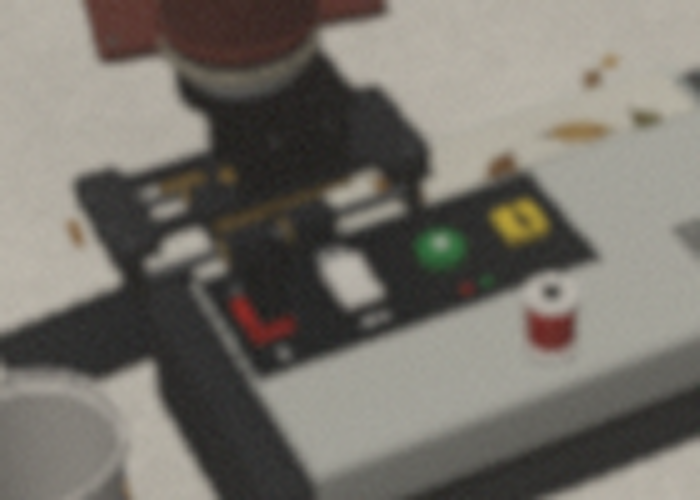

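The fingertips are over the far half of the red rocker: red shows on both sides, and the far rocker edge is at row ~218, with the single-line mark beyond it. I press slowly.

```bash
python3 -m crank '-1 0 0 3 0; -1 0 0 5 0; -1 0 0 7 0; -1 0 0 8 0; -1 0 0 9 0; -1 0 0 10 0; -1 0 0 10 0'; python3 -c "
from rig import env;print(env.get_obs()['position'],env.get_obs()['ft_force'])"
```

```text
time_s: 3.27
position: [556.9, -68.0, 113.4]
tool_rot: [-2.433, 1.987, -0.004]
ft_force: [-0.4, 1.0, 0.5]
width: 0.005
[556.90811088 -68.03089845 113.44696092] [-0.39206179  0.95678659  0.53519097]
```

```bash
python3 -m crank '-1 0 0 1 0; -1 0 0 2 0; -1 0 0 3 0; -1 0 0 3 0'; python3 -m crank '-1 0 0 -10 0; -1 0 0 -30 0; -1 0 0 -45 0; -1 0 20 -45 0; -1 0 40 -45 0; -1 0 50 -45 0; -1 0 50 -45 0; -1 0 50 -45 0'; python3 - <<'E'
from rig import env
from fit import *
o=env.get_obs();print(o["ft_force"],w2m(o["position"]))
for n in("wrist","scene"):
    c=env.read_camera(n);i=c["img"] if n=="wrist" else cv2.resize(c["img"][150:250,150:290],None,fx=5,fy=5,interpolation=2)
    cv2.imwrite(f"pics/{n}3.png",i[:,:,::-1])
E
```

```text
time_s: 3.6
position: [556.6, -68.1, 111.4]
tool_rot: [2.433, -1.987, 0.004]
ft_force: [-5.2, -0.1, 11.1]
width: 0.006
time_s: 4.27
position: [507.8, -78.1, 156.7]
tool_rot: [-2.433, 1.988, -0.005]
ft_force: [0.7, 0.7, -1.0]
width: 0.005
[ 0.72896347  0.74217596 -1.04990464] [ -71.88423297 -205.242667  ]
```

View pics/wrist3.png

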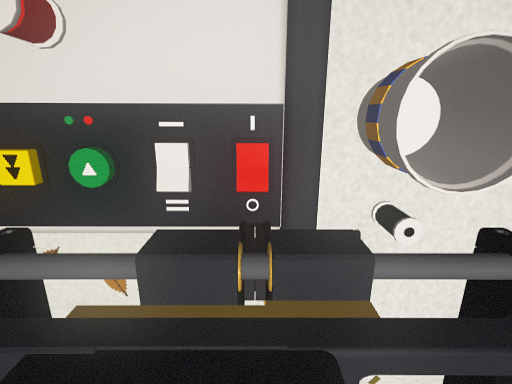

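View pics/scene3.png

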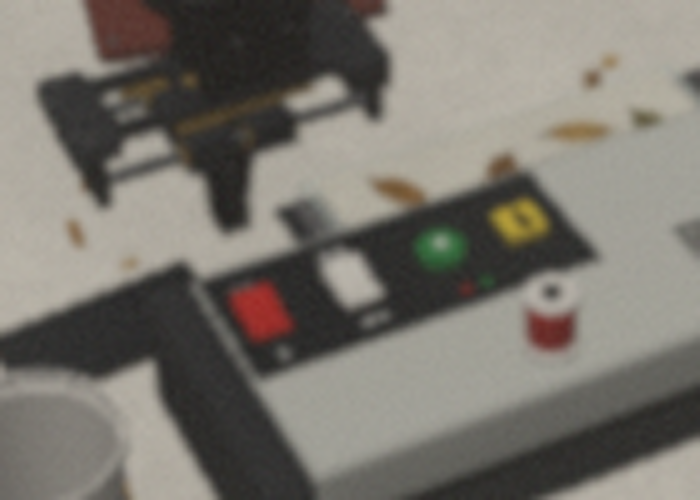

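The force reached 11 N at z = 111.4, which fits a bottomed far half. The unobstructed wrist view shows red at (252,167), white at (172,167), green at (91,168). I zoom in to check the tilt and refine the row position.

```bash
python3 - <<'E'
from rig import env
from fit import *
c=env.read_camera("wrist");cv2.imwrite("pics/w4.png",cv2.resize(c["img"][110:220,50:290],None,fx=3.3,fy=3.3,interpolation=2)[:,:,::-1])
for k in L:
    for b in blobs(c["img"],k,{"red":(225,125,280,203),"white":(150,132,195,198),"green":(60,135,120,200),"yellow":(0,140,50,195)}[k],60): 
        p=plane(c,b[0],L[k][2]);print(k,b,p.round(1),w2m(p).round(1))
E
```

```text
red ([252.53, 167.96], [33, 49, 1571]) [542.4 -68.2 113. ] [ -35.9 -202.5]
white ([173.03, 168.1], [37, 49, 1670]) [530.4 -10.2 113. ] [ -36.  -143.3]
green ([91.75, 167.39], [48, 41, 1380]) [519.7  47.4 116. ] [-34.9 -84.7]
yellow ([20.57, 168.65], [43, 36, 1198]) [508.3  98.2 116. ] [-35.8 -32.7]
```

View pics/w4.png

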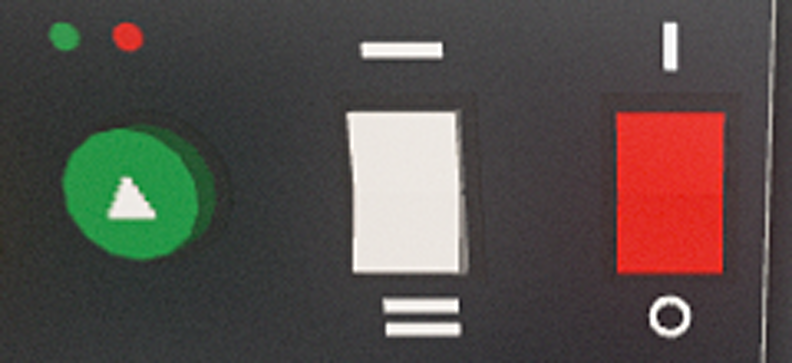

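```bash
python3 - <<'E'
from rig import env
from fit import *
c=env.read_camera("top");i0=cv2.imread("pics/top0.png")[:,:,::-1]
for nm,im in(("before",i0),("now",c["img"])):
    for y,lab in((-205,"power"),(-145,"film")):
        print(nm,lab,[ [int(im[tuple(np.rint(proj(c,m2w(-35+d,y+e,113)))[::-1].astype(int))].sum()) for e in(-5,0,5)] for d in(-12,-8,8,12)])
a=np.hstack([i0[160:210,280:345],c["img"][160:210,280:345]]);cv2.imwrite("pics/t4.png",cv2.resize(a,None,fx=6,fy=6,interpolation=2)[:,:,::-1])
o=env.get_obs();print(go(o,m2w(-48.5,-144.5,156)))
E
```

```text
before power [[185, 185, 175], [183, 178, 186], [130, 135, 124], [123, 131, 123]]
before film [[386, 391, 387], [386, 394, 379], [448, 456, 448], [451, 451, 458]]
now power [[38, 45, 135], [38, 75, 137], [113, 46, 40], [65, 52, 37]]
now film [[100, 106, 96], [101, 102, 91], [110, 105, 106], [332, 88, 153]]
(array([-60.4, -22.8,   0.2]), np.float64(-0.09))
```

View pics/t4.png

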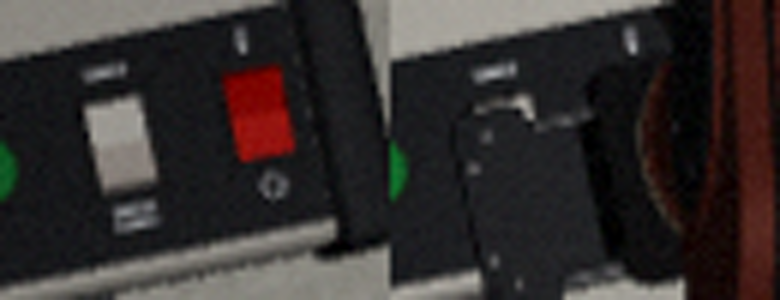

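The arm blocks the top view, so I rely on the wrist image. The red rocker now has the same outline as the white one (49 px long, ends on the same rows), so its near half stands up, like the untouched film rocker. That and the force rise at level both say it tipped. Now the film rocker's near half.

```bash
python3 -m crank '-1 -25 -10 0 0; -1 -50 -20 0 0; -1 -60.4 -22.8 0 0; -1 -60.4 -22.8 10 0; -1 -60.4 -22.8 22 0; -1 -60.4 -22.8 30 0; -1 -60.4 -22.8 33 0; -1 -60.4 -22.8 33 0; -1 -60.4 -22.8 33 0'
python3 - <<'E'
from rig import env
from fit import *
o=env.get_obs(); print(o["position"],w2m(o["position"]),o["ft_force"],go(o,m2w(-48.5,-144.5,112)))
c=env.read_camera("wrist");cv2.imwrite("pics/w5.png",c["img"][:,:,::-1])
c=env.read_camera("scene");cv2.imwrite("pics/s5.png",cv2.resize(c["img"][150:250,150:290],None,fx=5,fy=5,interpolation=2)[:,:,::-1])
E
```

```text
time_s: 5.22
position: [518.3, -14.7, 122.9]
tool_rot: [2.432, -1.988, 0.002]
ft_force: [-0.0, 0.4, 0.1]
width: 0.007
[518.33091711 -14.72944279 122.87655544] [ -48.76045057 -145.28211469] [-0.01878011  0.40505426  0.11874458] (array([-0.8, -0.3, 10.9]), np.float64(-0.15))
```

View pics/w5.png

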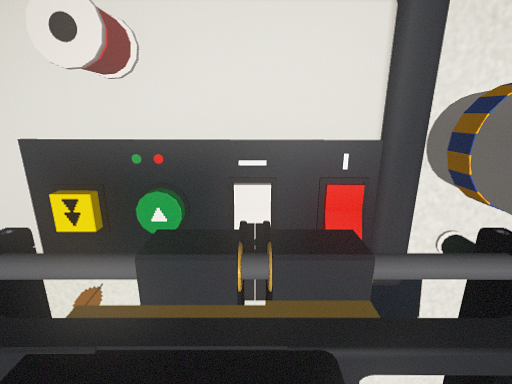

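View pics/s5.png

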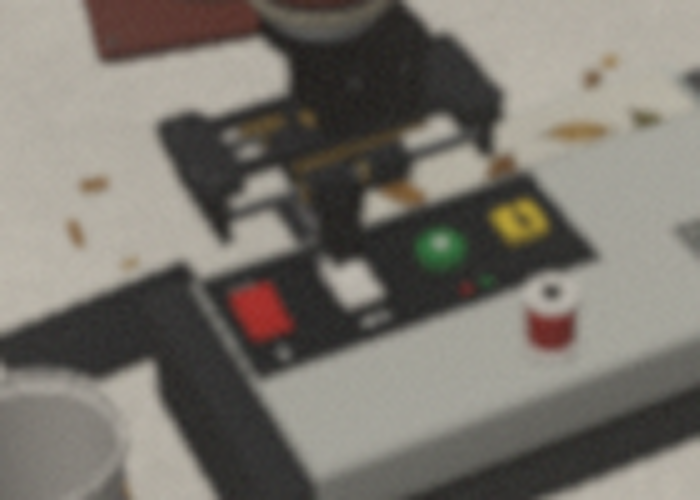

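The fingers are over the near half of the white rocker, with the far half clear at (252,205). The red rocker's far end sits level in its frame, the same as the white one's. Pressing.

```bash
python3 -m crank '-1 0 0 3 0; -1 0 0 5 0; -1 0 0 7 0; -1 0 0 8 0; -1 0 0 9 0; -1 0 0 10 0; -1 0 0 10 0';  python3 -m crank '-1 0 0 1 0; -1 0 0 2 0; -1 0 0 2.5 0; -1 0 0 2.5 0'
```

```text
time_s: 5.9
position: [518.8, -14.3, 113.3]
tool_rot: [-2.433, 1.987, -0.004]
ft_force: [-0.6, 1.2, -0.3]
width: 0.007
time_s: 6.23
position: [518.9, -14.2, 111.5]
tool_rot: [-2.433, 1.987, -0.004]
ft_force: [-3.2, 0.6, 7.6]
width: 0.004
```

Same signature as the power rocker (0 N at 113.3, stop force at 111.5). I lift, back off and look.

```bash
python3 -m crank '-1 0 0 -10 0; -1 0 0 -30 0; -1 0 0 -45 0; -1 -20 15 -45 0; -1 -40 25 -45 0; -1 -40 25 -45 0; -1 -40 25 -45 0'; python3 - <<'E'
from rig import env
from fit import *
o=env.get_obs();print(o["ft_force"],w2m(o["position"]))
c=env.read_camera("wrist");cv2.imwrite("pics/w6.png",cv2.resize(c["img"][90:230,80:400],None,fx=2.5,fy=2.5,interpolation=2)[:,:,::-1])
for k in L:
    for b in blobs(c["img"],k,(60,110,400,215),60): 
        p=plane(c,b[0],L[k][2]);print(k,b,p.round(1),w2m(p).round(1))
print(go(o,m2w(-35,-85,156)))
E
```

```text
time_s: 6.82
position: [486.1, 20.9, 157.1]
tool_rot: [-2.434, 1.984, -0.006]
ft_force: [0.8, -1.2, -0.6]
width: 0.002
[ 0.80864943 -1.15982888 -0.64256163] [ -73.10918353 -103.84626495]
red ([384.01, 166.22], [34, 50, 1544]) [541.3 -65.4 113. ] [ -36.5 -199.5]
white ([87.13, 164.21], [62, 105, 5772]) [498.  151.4 113. ] [-35.2  21.5]
white ([390.22, 121.02], [7, 15, 80]) [573.3 -59.1 113. ] [  -3.8 -199.8]
white ([308.9, 121.98], [25, 5, 124]) [561.   -2.4 113. ] [  -4.5 -141.8]
white ([307.78, 162.67], [37, 51, 1680]) [532.4  -9.  113. ] [ -33.9 -142.5]
white ([227.04, 167.98], [13, 12, 101]) [516.3  49.1 113. ] [-37.9 -82.4]
white ([379.27, 202.84], [14, 13, 94]) [513.2 -71.1 113. ] [ -65.2 -199.5]
white ([304.12, 199.53], [23, 5, 93]) [504.  -13.5 113. ] [ -62.6 -141.2]
white ([304.0, 206.96], [23, 5, 113]) [498.1 -14.9 113. ] [ -68.6 -141.4]
green ([227.5, 164.75], [40, 41, 1179]) [519.3  49.  116. ] [-34.9 -83.1]
yellow ([154.2, 165.12], [41, 36, 1151]) [508.2 101.6 116. ] [-35.3 -29.2]
(array([-18.9, -38.1,   1.2]), np.float64(-0.0))
```

View pics/w6.png

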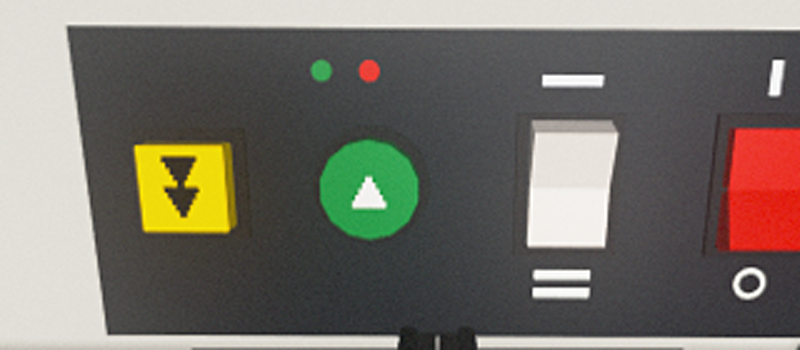

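The white rocker's far end now stands up (its end face shows at crop (575,126)), and red's near half stands up, so both have tipped. Now the run key.

```bash
python3 -m crank '-1 -10 -15 0 0; -1 -19 -30 0 0; -1 -19.2 -38 0 0; -1 -19.2 -38 12 0; -1 -19.2 -38 24 0; -1 -19.2 -38 31 0; -1 -19.2 -38 34 0; -1 -19.2 -38 34 0; -1 -19.2 -38 34 0'
python3 - <<'E'
from rig import env
from fit import *
o=env.get_obs(); print(o["position"],w2m(o["position"]),o["ft_force"],go(o,m2w(-35,-84.5,111)))
c=env.read_camera("wrist");cv2.imwrite("pics/w7.png",c["img"][:,:,::-1])
c=env.read_camera("scene");cv2.imwrite("pics/s7.png",cv2.resize(c["img"][150:250,150:290],None,fx=5,fy=5,interpolation=2)[:,:,::-1])
E
```

```text
time_s: 7.62
position: [519.7, 46.0, 122.8]
tool_rot: [-2.433, 1.987, -0.005]
ft_force: [0.2, -0.2, 0.8]
width: 0.005
[519.69950704  46.02774337 122.81166914] [-35.17078985 -86.04842637] [ 0.20418522 -0.17305515  0.77241719] (array([-1.6, -0.1, 11.8]), np.float64(-0.1))
```

View pics/w7.png

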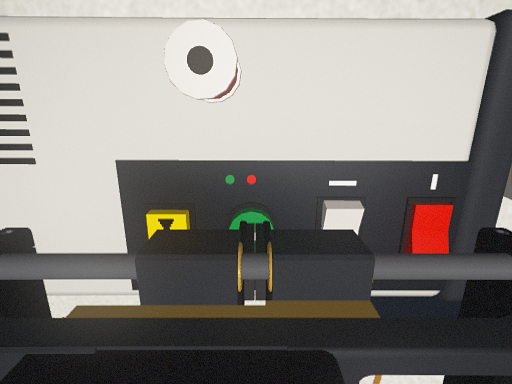

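View pics/s7.png

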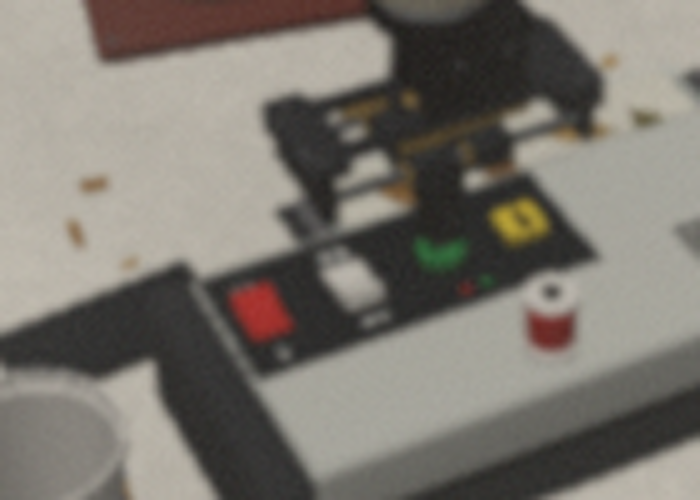

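The fingers are over the green key, whose visible arc is centred near column 251 against the finger seam at 256, so I shift 2 mm left and press.

```bash
python3 -m crank '-1 -2 0 2 0; -1 -2 0 4 0; -1 -2 0 6 0; -1 -2 0 8 0; -1 -2 0 9 0; -1 -2 0 10 0; -1 -2 0 11 0; -1 -2 0 11 0'; python3 -m crank '-1 0 0 1 0; -1 0 0 1.2 0; -1 0 0 1.2 0'
```

```text
time_s: 8.38
position: [519.9, 48.3, 112.5]
tool_rot: [-2.433, 1.986, -0.007]
ft_force: [-1.5, 0.9, 4.6]
width: 0.006
time_s: 8.63
position: [519.9, 48.4, 111.5]
tool_rot: [-2.433, 1.986, -0.007]
ft_force: [-3.0, 0.5, 5.8]
width: 0.001
```

```bash
python3 -m crank '-1 0 0 1 0; -1 0 0 1.5 0; -1 0 0 1.5 0; -1 0 0 1.5 0'
```

```text
time_s: 8.97
position: [520.0, 48.3, 111.2]
tool_rot: [-2.433, 1.986, -0.008]
ft_force: [-6.3, -0.2, 16.9]
width: 0.004
```

Hard stop at 16.9 N, so the key is fully down. Release and check.

```bash
python3 -m crank '-1 0 0 -6 0; -1 0 0 -20 0; -1 0 0 -45 0; -1 0 20 -50 0; -1 0 45 -60 0; -1 0 60 -60 0; -1 0 60 -60 0; -1 0 60 -60 0'; python3 - <<'E'
from rig import env
from fit import *
o=env.get_obs();print(o["ft_force"],w2m(o["position"]))
for n in ("wrist","scene","top"):
    c=env.read_camera(n); cv2.imwrite(f"pics/{n}8.png",c["img"][:,:,::-1])
    if n=="wrist":
        for k in("green","yellow"):
            for b in blobs(c["img"],k,(60,90,400,215),60): print(k,b,w2m(plane(c,b[0],116)).round(1))
E
```

```text
time_s: 9.63
position: [460.9, 36.1, 171.1]
tool_rot: [-2.432, 1.987, -0.009]
ft_force: [0.8, -0.5, -0.1]
width: 0.004
[ 0.78084473 -0.47582616 -0.07964726] [-94.80996877 -83.95079779]
green ([253.63, 133.96], [38, 40, 1091]) [-35.3 -82.5]
yellow ([182.64, 134.2], [38, 35, 1074]) [-35.4 -28.4]
```

View pics/wrist8.png

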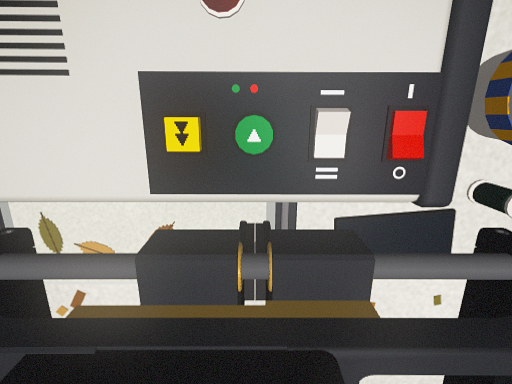

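View pics/scene8.png

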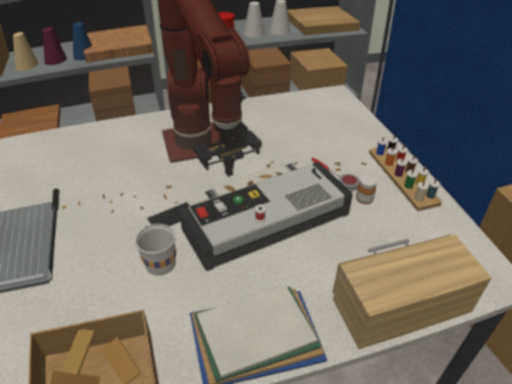

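View pics/top8.png

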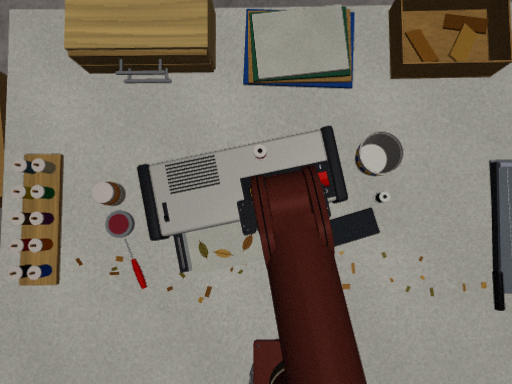

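All loose things sit where they were in the first pictures: spool (260,151), tub (380,153), phone, awl, jar and tin. In the wrist view the white rocker (332,133) shows its far end raised, the red one (407,134) shows its near half raised, and the green key (254,134) measures at its "up" position. Handing in.

```bash
python3 -c "
from rig import env;print(env.sign_off())"
```

```text
the job is handed in; nothing more can be done
None
```

I pressed the three controls in the order asked, using only the closed fingertips, and handed the job in at about 10 s of the 40 s allowed.

- **Power rocker:** I pressed the far half down to 111.4 mm, where it stopped at 11 N. It had already given way by 113.4 mm. Its near half now stands up.
- **Film rocker:** I pressed the near half down to 111.5 mm, where it stopped at about 8 N. The wrist view clearly shows its far end raised.
- **Run key:** I pressed it to its stop at 111.2 mm and 17 N, then let go. In the last wrist picture it looks to be back up.
- **Everything else:** The yellow reverse key was not touched. The loose things visible in the last pictures look unmoved, and the arm stands clear with almost no force on the tool.

**Checks that were weak or disagreed:**
- The camera views differed by 3–5 mm on where the machine stands, so I averaged them and corrected with the wrist camera.
- The arm blocked the top view of the panel, so I confirmed the power rocker only from the wrist pictures and the press force. Its tilt shows less clearly there than the film rocker's.

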